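# Release a spent extractor cartridge with the pin tool and stack it

### The job

The carbon cartridge in the bench extractor is spent. With the blue-handled pin tool, whose pin may be clamped at any length, press the red catch at the bottom of the small well in the cartridge's nose right down, firmly but without forcing it, hold it so while you push the cartridge well out along the shelf with the tool, and stand the tool back in its wooden block. Then stack the freed cartridge squarely, right side up, on the column of two spent cartridges, without shifting the column or the cup, bottle and mould.

Things in the scene. Friction and masses are not known exactly. Their poses are not given: they have to be found in the camera images.
- extractor: White bench fume extractor, fixed. Origin on the bench under the middle of its mouth; +x into the machine, z up; the cartridge comes out along -x. Mouth section x 0 to 70 mm, 140 mm wide, 78 mm high; blower case behind it (x 70 to 270 mm) 170 mm high, its round inlet at x 185 mm up to 230 mm. Base plate 8 mm thick, 150 mm wide, x -160 to +270 mm.
- cartridge: Closed grey filter cartridge, yellow nose, 160 x 60 x 44 mm, 0.3 to 0.5 kg, loose. Origin at the centre of its underside; x along it (nose -80, rear +80 mm), z up. Starts latched on the plate, nose 45 mm out of the mouth, 2 mm play. Two 18 mm wide stacking ribs on top along the long sides (z 44 mm), between them a groove 24 mm wide (floor z 36 mm); the red tooth in it stays below the ribs.
- well (a point): Centre of the mouth of the square 12 x 12 mm well in the groove floor of the cartridge's nose (cartridge x = -58 mm, z = 36 mm). At its bottom is the round red catch button, 11 mm across, its top 10 mm below this point when up. The well's walls take the push of a pin.
- catch (a joint): How far the catch is pressed, in m: 0 up, 0.008 on its rigid stop (over 35 N on it would damage it). Spring: 4 N to start, 9 N on the stop. The tooth moves with the button: it clears the keeper from about 0.005 on and must stay down until the cartridge is about 25 mm out; after that it need not be held.
- column_low: Lower spent cartridge of the column, standing on the bench; same shape, size and axes as the cartridge, 0.34 kg, loose.
- column_top: Upper spent cartridge of the column, lying squarely on the lower one; same shape, size and axes, loose. The freed cartridge goes on its ribs (tops at z = 44 mm in its frame), long sides flush, either way round.
- tool_block: Wooden tool block, fixed, 84 x 84 x 70 mm high, origin at the centre of its underside. A square 16 mm hole goes through its middle.
- block_hole (a point): Centre of the mouth of the block's hole, on its top face.
- pin_tool: Pin tool standing upright in the block, its guard on the block's top; 0.12 kg, loose. Origin at the centre of the guard's underside, z up along the tool. Square steel guard 32 x 32 mm, z 0 to 5 mm; square blue handle 24 x 24 mm, z 5 to 61 mm, cap to 66 mm, flats facing the tool's x and y. Below the guard a 7 mm steel pin, clamped firmly in the chuck (holds over 100 N).
- handle (a point): Middle of the blue handle, on the tool's axis, 33 mm above the guard's underside. The pin is clamped at whatever length was last wanted: it sticks out 44 to 68 mm below the guard, differently each time, and is not measured; in the block it is out of sight.
- cup: Brown paper cup, 80 mm across, 95 mm high; bystander. Origin at the centre of its underside.
- bottle: White bottle with green cap, 52 mm across, 130 mm high; bystander. Origin at the centre of its underside.
- mould: Purple oval mould with orange casting, 140 x 80 x 22 mm; bystander. Origin at the centre of its underside.
- mouth (a point): Middle of the mouth, on top of the base plate (8 mm above the bench). Before it the plate is an open shelf, 160 mm long, no lips. Behind it the bay is 63 mm wide, 46 mm high, 119 mm deep. A steel keeper tab, 12 mm thick (extractor x 0 to 12 mm), hangs from the roof into the cartridge's groove and blocks the cartridge's tooth.
Things that resemble listed ones, but are neither listed nor needed, are in the scene too. What is meant by the pin_tool is not orange, white or yellow, and is the smaller of those in its own colour.

How it is judged:
By the outcome, as a careful person would: the job done as asked, in the order asked, and still so for the second after the job is handed in, with the robot touching nothing.
It also fails if it takes over 58 s, if anything falls off the work surface, if the arm or the gripper's body presses on something with over 40 N, if the wrist force passes 120 N, or if a joint passes its speed limit or range.

### The arm

A 7-joint arm with a two-finger parallel gripper is mounted at the origin on the work surface. World frame = base frame: x ahead of the robot, y to its left, z up, the work surface at z = 0. Lengths are in m, angles in rad, forces in N, time in s.
With the tool pointing down it reaches from about 0.35 to 0.9 m from the base axis. Payload 19.9 kg.
Tool frame: the origin (TCP) lies between the finger pads; the fingertips stand 19 mm ahead of it and the grasp point (between the pads) is the TCP; z points along the fingers, y is the line along which they close (so a half turn about z gives the same grasp; the last joint's range is limited). The gripper opens to 94 mm and grips with 3 to 60 N. Pads are 16 mm wide; open, the fingers measure 119 mm over their backs; the gripper's body (75 mm by 177 mm) begins 78 mm behind the grasp point.
Start: joints at [1.202, 0.417, -0.01, 1.614, 0.005, 1.111, -0.053], TCP at [0.201, -0.592, 0.224] pointing down, gripper open.
Joint ranges: [-2.81, 2.81], [-0.39, 2.02], [-1.27, 1.25], [0.06, 2.57], [-1.19, 4.33], [0.19, 2], [-2.82, 2.82]. Speed limits (rad/s): [1.89, 1.89, 2.39, 2.39, 3.01, 3.01, 3.01].

### API

Orientations are given as a 3x3 rotation matrix whose columns are the frame's x, y, z axes.
In Python, from rig import robot gives the robot as it stands. Calls block until the motion is done:
- robot.move_ptp(position, orientation): joint-space move of the TCP to a pose.
- robot.move_linear(position, velocity=0.15, frame=None, threshold=None): straight line of the TCP; frame=None keeps the orientation; velocity is the mean speed in m/s. With threshold (N) it stops when the force on the tool has changed by that much, and returns True; else False.
- robot.goto_joints(angles): joint-space move.
- robot.gripper_to(opening): finger opening in m; the grip force is fixed at half the most; returns when the fingers have stopped.
- robot.pause(seconds).
- robot.ik(position, orientation): joint angles nearest the present ones, or None.
- robot.get_state(): the state.
- robot.grab_frame(name): name is "scene" or "top" or "wrist"; returns the picture (480x640x3 uint8, red, green, blue); there is no depth.
- robot.camera_info(name): a dict with "fx", "fy", "cx", "cy" (pixels), "dist" ([k1, k2, p1, p2, k3] as OpenCV has them; the pictures are not rectified), "rvec" (rotation vector, rad) and "tvec" (3), from world to camera coordinates, as OpenCV has them. Camera axes: x right, y down, z forward; pixel columns grow to the right and rows downward; lengths in m; the calibration is good to about 2 mm. A picture is of the moment at which its call begins: read the wrist's pose just before it. camera_info takes no time and is no camera call; for the wrist camera it gives the pose at the moment of the call.
A pose or a line that the arm cannot do raises robot.PlanningError and nothing moves.
- robot.sign_off(): hands the job in; it is judged then, once.
The state is a dict: "time": time; "qpos": joint angles; "joint_vel": joint speeds; "effort": joint torques, N m; "ee_pos": TCP position; "tool_rot": TCP orientation; "force": force on the tool from outside, world axes, zero at the start; "moment": the same for the moment, N m; "opening": finger opening in m; "grasp_force": force on a finger pad.
Only numpy, scipy, OpenCV 4.12 (cv2) and the standard library are available. Lean on these libraries where they do the work, as an engineer would, in place of code of your own. Each camera call takes 0.05 s, during which the arm holds its last target. There are 200 camera calls.

## Working session

There is one attempt and no reset: what is moved stays moved. The work goes in short steps, each a Python script; the robot and the scene stay as the last script left them, time stands still between calls to the robot, and variables do not carry over. Pictures are saved under pics/ and viewed, at most 10 in all, crops included, and the job is handed in when it is done.

```bash
ls; mkdir -p pics; python3 - <<'E'
from rig import robot
import cv2,numpy as np
for n in ["scene","top"]:
    im=robot.grab_frame(n); cv2.imwrite(f"pics/{n}0.png",im[:,:,::-1])
    c=robot.camera_info(n); R=cv2.Rodrigues(np.array(c["rvec"]))[0]
    print(n,c, "pos",-R.T@np.array(c["tvec"]).ravel())
s=robot.get_state();print(s["time"],s["ee_pos"],s["tool_rot"])
c=robot.camera_info("wrist"); R=cv2.Rodrigues(np.array(c["rvec"]))[0];print(c["fx"],-R.T@np.array(c["tvec"]).ravel(),R)
E
```

```text
pics
scene {'fx': 585.377494036682, 'fy': 585.377494036682, 'cx': 302.21360102642774, 'cy': 235.831085832085, 'dist': array([-0.06827276,  0.        ,  0.        ,  0.        ,  0.        ]), 'rvec': array([ 1.24891625,  2.38630416, -0.85137212]), 'tvec': array([ 0.40810873, -0.27153061,  1.51716903])} pos [1.19815108 0.32865876 0.99925016]
top {'fx': 474.28957120201477, 'fy': 474.28957120201477, 'cx': 320.132794436929, 'cy': 243.20090627453862, 'dist': array([-0.05100018,  0.        ,  0.        ,  0.        ,  0.        ]), 'rvec': array([ 1.9977314 , -2.20248752,  0.24925367]), 'tvec': array([-0.03945271,  0.6179533 ,  1.03432139])} pos [ 0.36021173 -0.08008317  1.14764007]
0.1 [ 0.201103   -0.5914432   0.22392212] [[ 9.46746845e-01  3.21978629e-01 -4.16913456e-04]
 [ 3.21978887e-01 -9.46746359e-01  9.63257537e-04]
 [-8.45629554e-05 -1.04619837e-03 -9.99999449e-01]]
429.0965776888323 [ 0.26573927 -0.56908755  0.38487584] [[ 0.32271955 -0.94649368 -0.00134291]
 [-0.92027996 -0.31411262  0.23327677]
 [-0.22121682 -0.07404712 -0.97240945]]
```

View pics/scene0.png

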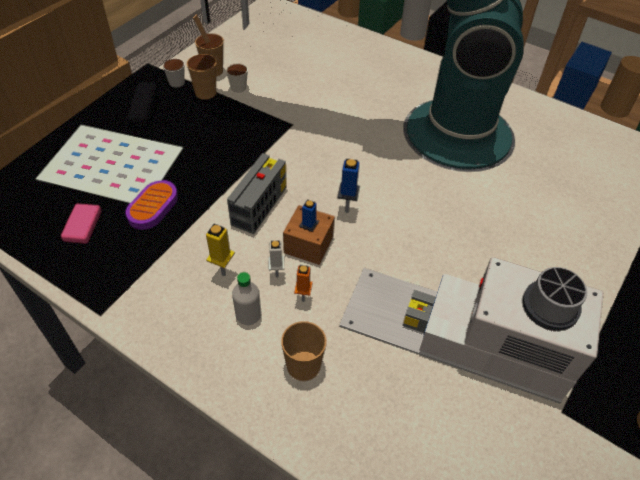

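View pics/top0.png

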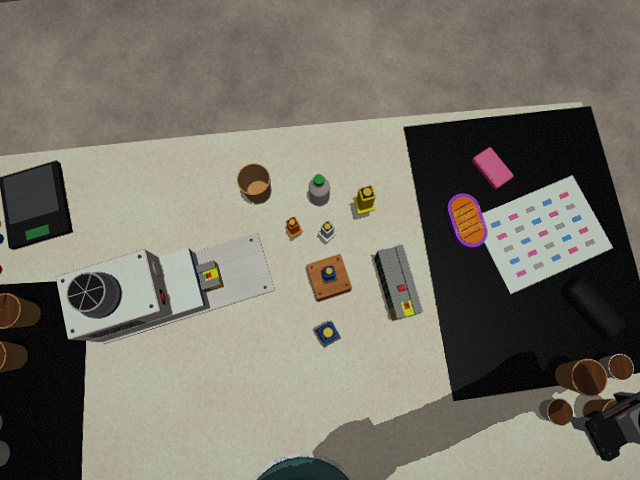

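The scene view (scene 310,213 / top 328,271) shows a blue tool in the wooden block. Other tools that could be mistaken for it:

| Tool | Scene pixel | Top pixel |
|---|---|---|
| Larger blue, on the bench | 349,178 | 326,332 |
| Orange | 303,281 | 293,226 |
| White | 276,257 | 326,230 |
| Yellow | 219,245 | 366,197 |

My choice is the blue tool in the block. The column is at top (397,282), and the cartridge nose is at top (209,275) / scene (417,312).

```bash
cat > h.py <<'E'
import numpy as np, cv2
from rig import robot
def ray(c,p):
    K=np.array([[c["fx"],0,c["cx"]],[0,c["fy"],c["cy"]],[0,0,1]])
    u=cv2.undistortPoints(np.array(p,float).reshape(-1,1,2),K,np.array(c["dist"])).reshape(-1,2)
    R=cv2.Rodrigues(np.array(c["rvec"]))[0]; t=np.array(c["tvec"]).ravel()
    d=np.c_[u,np.ones(len(u))]@R
    return -R.T@t, d/np.linalg.norm(d,axis=1)[:,None]
def plane(c,p,z):
    o,d=ray(c,p); return o+d*((z-o[2])/d[:,2])[:,None]
def tri(obs):  # [(cam,px),...] -> point, rms ray miss
    A=np.zeros((3,3));b=np.zeros(3);L=[]
    for c,p in obs:
        o,d=ray(c,p);d=d[0];P=np.eye(3)-np.outer(d,d);A+=P;b+=P@o;L.append((o,P))
    x=np.linalg.solve(A,b); return x,[float(np.linalg.norm(P@(x-o))) for o,P in L]
def proj(c,X):
    K=np.array([[c["fx"],0,c["cx"]],[0,c["fy"],c["cy"]],[0,0,1]])
    return cv2.projectPoints(np.array(X,float).reshape(-1,1,3),np.array(c["rvec"]),np.array(c["tvec"]),K,np.array(c["dist"]))[0].reshape(-1,2)
def rot(yaw):  # pointing down, tool x axis at yaw
    c,s=np.cos(yaw),np.sin(yaw); return np.array([[c,s,0],[s,-c,0],[0,0,-1.]])
def shot(name,n):
    c=robot.camera_info(name); im=robot.grab_frame(name); cv2.imwrite(f"pics/{n}.png",im[:,:,::-1]); return c,im
E
python3 - <<'E'
from h import *
S=robot.camera_info("scene");T=robot.camera_info("top")
for n,s,t in [("toolcap",(310,205),(328.5,271)),("bigblue",(351,163),(327,332)),("nose yellow",(416,311),(210,275)),("col yellow",(272,165),(407,309)),("bottlecap",(244,279),(319,180))]:
    print(n,*tri([(S,s),(T,t)]))
print("shelf corners",plane(T,[(259,234),(274,290)],.008))
print("col",plane(T,[(374,252),(402,246),(422,314),(394,319)],.088))
print("block",plane(T,[(307,264),(338,255),(351,290),(318,300)],.07))
print("mouth top",plane(T,[(190,249),(203,300)],.078))
print("case",plane(T,[(146,252),(159,321)],.17))
E
```

```text
toolcap [ 0.53382822 -0.10958417  0.12778096] [0.0010098891459608794, 0.0010098891459609661]
bigblue [ 0.40321046 -0.09377964  0.1503725 ] [6.351174603975299e-05, 6.351174603973988e-05]
nose yellow [0.56961791 0.16894139 0.02820416] [0.0012149018147556648, 0.0012149018147557323]
col yellow [ 0.43901642 -0.27844232  0.07215324] [0.0016423515837793088, 0.0016423515837792199]
bottlecap [ 0.74834672 -0.10970907  0.11954841] [0.0007349892617642409, 0.0007349892617642807]
shelf corners [[0.66411054 0.04827025 0.008     ]
 [0.52127203 0.02162265 0.008     ]]
col [[ 0.57467452 -0.21956089  0.088     ]
 [ 0.58234137 -0.285244    0.088     ]
 [ 0.42429105 -0.30874477  0.088     ]
 [ 0.41959103 -0.24526774  0.088     ]]
block [[ 0.56531116 -0.06442361  0.07      ]
 [ 0.57942901 -0.13792303  0.07      ]
 [ 0.4954252  -0.15887829  0.07      ]
 [ 0.4800562  -0.08175546  0.07      ]]
mouth top [[0.62538766 0.2027498  0.078     ]
 [0.50408791 0.17746434 0.078     ]]
case [[0.60524195 0.27274392 0.17      ]
 [0.45702119 0.24808342 0.17      ]]
```

```bash
python3 - <<'E'
from h import *
import pickle
out={}
for n,p in [("v1",(.50,-.24,.28)),("v2",(.50,-.12,.28)),("v3",(.56,.08,.27)),("v4",(.56,.19,.27))]:
    robot.move_ptp(np.array(p),rot(0.1)); robot.pause(0.15)
    out[n]=shot("wrist",n)[0]; print(n,robot.get_state()["time"],robot.get_state()["ee_pos"])
pickle.dump(out,open("cams.pkl","wb"))
a=[cv2.imread(f"pics/v{i}.png") for i in (1,2,3,4)]
m=np.vstack([np.hstack(a[:2]),np.hstack(a[2:])]); cv2.imwrite("pics/m.png",cv2.resize(m,(800,600),interpolation=cv2.INTER_AREA))
E
```

```text
v1 2.0 [ 0.49970565 -0.2406399   0.27984564]
v2 2.75 [ 0.49994449 -0.12100276  0.27985399]
v3 3.8 [0.56010155 0.07855408 0.27013231]
v4 4.5167 [0.56033784 0.18864851 0.27000817]
```

View pics/m.png

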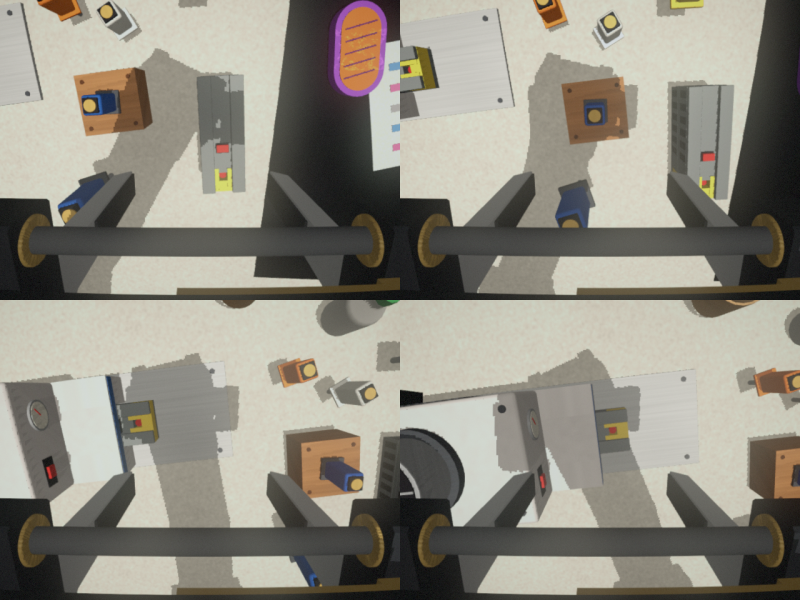

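The mosaic of v1 to v4 shows:
- **Tool:** the small blue tool in the block is at v2 (312,180). The bigger blue one stands free on the bench in front of it.
- **Nose and well:** v3 (221,192) and v4 (341,208).
- **Column:** v1 (352,216).

Next I'll take close crops.

```bash
python3 - <<'E'
import cv2,numpy as np
I=lambda n:cv2.imread(f"pics/{n}.png")
def crop(n,u,v,w,h,W,H): return cv2.resize(I(n)[v-h//2:v+h//2,u-w//2:u+w//2],(W,H),interpolation=cv2.INTER_CUBIC)
m=np.vstack([np.hstack([crop("v2",312,180,134,100,400,300),crop("v3",215,195,80,60,400,300)]),
 np.hstack([crop("v4",341,208,80,60,400,300),crop("v1",352,216,160,200,240,300),np.zeros((300,160,3),np.uint8)])])
cv2.imwrite("pics/m2.png",m)
E
```

```text
(no output)
```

View pics/m2.png

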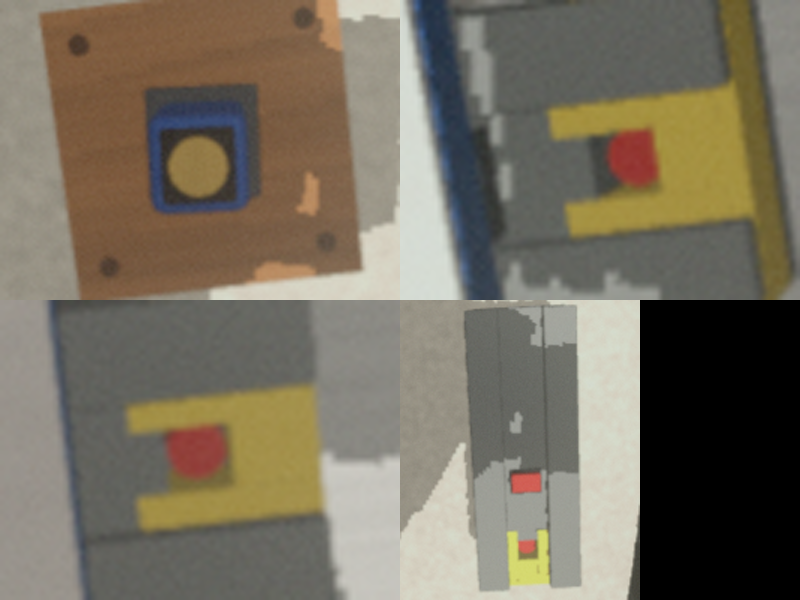

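Crop v2 confirms a blue-handled tool with a gold-topped cap standing in the block. The red button is visible in the well in v4 near (340,209). Next I'll measure with masks.

```bash
cat > m.py <<'E'
from h import *
import pickle
C=pickle.load(open("cams.pkl","rb"))
I=lambda n:cv2.imread(f"pics/{n}.png")
def mask(n,lo,hi,roi):
    hsv=cv2.cvtColor(I(n),cv2.COLOR_BGR2HSV); m=cv2.inRange(hsv,lo,hi); k=np.zeros_like(m); x0,y0,x1,y1=roi; k[y0:y1,x0:x1]=m[y0:y1,x0:x1]; return k
def big(m):
    return max(cv2.findContours(m,cv2.RETR_EXTERNAL,cv2.CHAIN_APPROX_NONE)[0],key=cv2.contourArea)
def cen(c): M=cv2.moments(c); return (M["m10"]/M["m00"],M["m01"]/M["m00"])
def red(n,roi): 
    return big(mask(n,(0,130,90),(8,255,255),roi)|mask(n,(172,130,90),(180,255,255),roi))
E
python3 - <<'E'
from m import *
np.set_printoptions(precision=4,suppress=True)
# cap
gold=lambda n,roi: big(mask(n,(12,80,70),(30,255,255),roi))
g={}
for n,roi in [("v1",(125,150,165,185)),("v2",(295,165,330,200)),("v3",(550,280,595,320))]:
    c=gold(n,roi); g[n]=cen(c); print(n,g[n],cv2.contourArea(c))
print("cap",tri([(C[n],g[n]) for n in g]), tri([(C[n],g[n]) for n in("v1","v2")]))
# handle blue rect yaw, v2 via plane z .136
b=big(mask("v2",(105,120,40),(130,255,255),(285,150,345,210))); box=cv2.boxPoints(cv2.minAreaRect(b)); P=plane(C["v2"],box,.131); print("handle",P, np.degrees(np.arctan2(P[1,1]-P[0,1],P[1,0]-P[0,0])))
# red button
for n,roi in [("v3",(200,180,240,215)),("v4",(325,195,360,225))]:
    c=red(n,roi); g[n]=cen(c); print(n,g[n],cv2.boundingRect(c),plane(C[n],[g[n]],.034))
print("btn",tri([(C["v3"],g["v3"]),(C["v4"],g["v4"])]))
print("well mouth hand",tri([(C["v3"],(220,197.4)),(C["v4"],(340.8,209.9))]),plane(C["v4"],[(340.8,209.9)],.044),plane(C["v3"],[(220,197.4)],.044))
for n,roi in [("v4",(322,185,370,225))]:
    y=big(mask(n,(20,100,60),(35,255,255),roi)); box=cv2.boxPoints(cv2.minAreaRect(y)); print("yellow",plane(C[n],box,.044))
# column red tooth & button
for nm,r1,r2 in [("tooth",(330,225,370,245),(470,235,520,260)),("cbtn",(340,270,370,290),(470,285,520,305))]:
    try:
        a,b=cen(red("v1",r1)),cen(red("v2",r2)); print(nm,a,b,tri([(C["v1"],a),(C["v2"],b)]))
    except Exception as e: print(nm,e)
q=np.array([(465,310),(577,305),(581,586),(480,590)],float); q=np.c_[272+(q[:,0]-400)/1.5,116+(q[:,1]-300)/1.5]
P=plane(C["v1"],q,.088); print("col",P,P.mean(0),[np.linalg.norm(P[i]-P[(i+1)%4]) for i in range(4)],np.degrees(np.arctan2(*(P[0]+P[1]-P[2]-P[3])[[1,0]])))
# block
wd=big(mask("v2",(3,60,40),(20,255,200),(255,110,385,245))); print("block",plane(C["v2"],cv2.boxPoints(cv2.minAreaRect(wd)),.07))
# shelf corners v4
sc=np.array([((683-400)/.625,(370-300)/.625),((699-400)/.625,(460-300)/.625)]); P=plane(C["v4"],sc,.008); print("shelf",P,np.degrees(np.arctan2(P[0,1]-P[1,1],P[0,0]-P[1,0])))
E
```

```text
v1 (142.85610465116278, 168.60901162790697) 344.0
v2 (310.91265060240966, 185.08132530120483) 332.0
v3 (570.3022142429683, 294.7301017354877) 278.5
cap (array([ 0.5349, -0.1096,  0.1367]), [0.00012909877738954845, 3.4856496442745256e-05, 0.00012188252415121845]) (array([ 0.5349, -0.1096,  0.1366]), [7.062753734186335e-05, 7.06275373421551e-05])
handle [[ 0.5411 -0.0932  0.131 ]
 [ 0.5533 -0.1128  0.131 ]
 [ 0.5429 -0.1194  0.131 ]
 [ 0.5305 -0.0998  0.131 ]] -58.11315994903163
v3 (221.13333333333333, 196.12839506172838) (217, 191, 9, 11) [[0.5669 0.1732 0.034 ]]
v4 (339.9274376417233, 207.80045351473922) (335, 204, 11, 10) [[0.567  0.1722 0.034 ]]
btn (array([0.5675, 0.1724, 0.0376]), [5.438778077304881e-05, 5.438778077330755e-05])
well mouth hand (array([0.567 , 0.1719, 0.0447]), [0.00023246881526525778, 0.0002324688152652791]) [[0.5667 0.1718 0.044 ]] [[0.5671 0.172  0.044 ]]
yellow [[0.5758 0.1859 0.044 ]
 [0.5826 0.1535 0.044 ]
 [0.5597 0.1482 0.044 ]
 [0.5528 0.1811 0.044 ]]
tooth (355.5425531914894, 237.375) (493.45526315789476, 250.86929824561403) (array([ 0.4892, -0.2704,  0.0873]), [0.00012369579160907592, 0.00012369579160905852])
cbtn (356.07758620689657, 280.0) (486.65671641791045, 291.910447761194) (array([ 0.448 , -0.2766,  0.0761]), [0.00020782490449507759, 0.00020782490449505804])
col [[ 0.5792 -0.2275  0.088 ]
 [ 0.5878 -0.2864  0.088 ]
 [ 0.4303 -0.3103  0.088 ]
 [ 0.422  -0.2515  0.088 ]] [ 0.5049 -0.2689  0.088 ] [np.float64(0.05950939544898608), np.float64(0.15928304107166347), np.float64(0.059331964780719), np.float64(0.158999173928629)] 8.672549866232792
block [[ 0.5664 -0.0598  0.07  ]
 [ 0.5844 -0.1419  0.07  ]
 [ 0.5028 -0.162   0.07  ]
 [ 0.4834 -0.0759  0.07  ]]
shelf [[0.6658 0.0733 0.008 ]
 [0.5275 0.0231 0.008 ]] 19.944049149834925
```

Measured values against what they should be:

| Item | Measured | Expected |
|---|---|---|
| Cap height z | 0.1367 | 0.136 |
| Well height z | 0.0447 | 0.044 |
| Column size (mm) | 59.5 × 159 | 60 × 160 |

These agree. Column yaw is 8.7°, and the push direction is about -78.8°. Next I'll grasp the tool.

```bash
python3 - <<'E'
from h import *
import pickle
np.set_printoptions(precision=4,suppress=True)
C=pickle.load(open("cams.pkl","rb"))
T=np.array([.5349,-.1096])
robot.move_ptp(np.r_[T,.18],rot(.13)); robot.move_linear(np.r_[T,.103],.12)
robot.gripper_to(0.02); s=robot.get_state(); print("grip",s["opening"],s["grasp_force"],s["force"],s["ee_pos"])
robot.move_linear(np.r_[T,.185],.2)
s=robot.get_state(); print("lift",s["opening"],s["force"],s["time"])
robot.move_ptp(np.array([.567,.172,.18]),rot(.195)); robot.pause(.2)
C["w5"]=shot("wrist","w5")[0]; C["s5"]=shot("scene","s5")[0]; s=robot.get_state(); print(s["ee_pos"],s["force"],s["time"])
pickle.dump(C,open("cams.pkl","wb"))
for L in (.044,.056,.068): 
    X=s["ee_pos"]-[0,0,.033+L]; print(L,proj(C["w5"],X),proj(C["s5"],X))
a=cv2.imread("pics/w5.png");b=cv2.imread("pics/s5.png")
u,v=proj(C["s5"],s["ee_pos"]-[0,0,.06])[0].astype(int); print(u,v)
m=np.hstack([cv2.resize(a,(440,330)),cv2.resize(b[v-45:v+45,u-45:u+45],(330,330),interpolation=cv2.INTER_CUBIC)]); cv2.imwrite("pics/m3.png",m)
E
```

```text
grip 0.02383111904479743 29.999986588954926 [-0.4631  0.488  -0.9712] [ 0.5349 -0.1096  0.103 ]
lift 0.02403360542050659 [-0.061  -0.1032 -1.9657] 8.1417
[0.5672 0.1712 0.1801] [ 0.81   -0.2754 -1.2422] 9.5333
0.044 [[321.1037 260.0311]] [[424.5985 289.0944]]
0.056 [[321.0987 254.5401]] [[423.5307 292.7174]]
0.068 [[321.0941 249.5219]] [[422.4803 296.2786]]
426 283
```

View pics/m3.png

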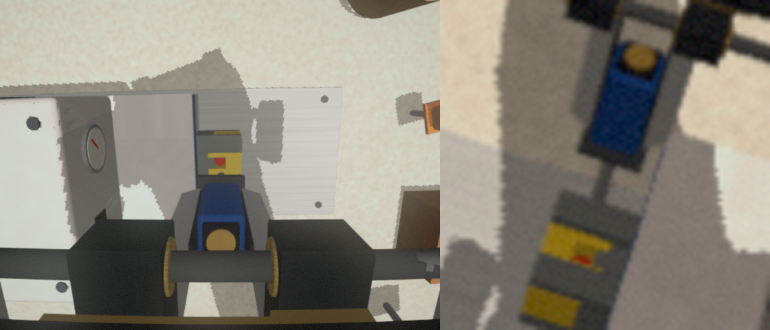

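The mosaic shows the tool held upright over the nose: cap at wrist (321,349), pin tip at about scene (424,292). That suggests L of about 55 mm. I'll check the cap offset, then go down with force stops.

```bash
python3 - <<'E'
from m import *
np.set_printoptions(precision=4,suppress=True)
g=cen(big(mask("w5",(12,80,70),(30,255,255),(295,325,350,375))));s=robot.get_state()
print("cap offset",plane(C["w5"],[g],s["ee_pos"][2]+.033)[0]-s["ee_pos"])
W=np.array([.567,.172])
R=rot(.195)
robot.move_linear(np.r_[W,.178],.05,R); f0=robot.get_state()["force"]
hit=robot.move_linear(np.r_[W,.102],.035,R,threshold=2.5)
s=robot.get_state(); print(hit,s["ee_pos"],s["force"]-f0,s["time"])
E
```

```text
cap offset [0.0009 0.0002 0.033 ]
True [0.5669 0.1718 0.12  ] [1.1181 0.6835 4.001 ] 11.275
```

```bash
python3 - <<'E'
from h import *
np.set_printoptions(precision=4,suppress=True)
R=rot(.195);W=np.array([.567,.172])
hit=robot.move_linear(np.r_[W,.1075],.012,R,threshold=10)
s=robot.get_state(); print(hit,s["ee_pos"],s["force"],s["time"],s["opening"])
E
```

```text
True [0.5674 0.1718 0.1131] [-2.0988 -1.6979 14.1499] 11.9583 0.023867298677564923
```

```bash
python3 - <<'E'
from h import *
np.set_printoptions(precision=4,suppress=True)
R=rot(.195);s=robot.get_state();p0=s["ee_pos"]; print(s["force"],p0)
d=np.array([.194,-.981,0]);d/=np.linalg.norm(d)
for k in (.010,.032,.07,.114):
    hit=robot.move_linear(np.r_[.567,.172,.1130]+d*k,.04,R,threshold=18)
    s=robot.get_state(); print(k,hit,s["ee_pos"],s["force"],round(s["time"],2))
    if hit or s["force"][2]<8: break
C=shot("scene","s6")[0]
E
```

```text
[-2.0988 -1.6979 14.1499] [0.5674 0.1718 0.1131]
0.01 False [0.5691 0.1632 0.1135] [-0.4578  2.9984  9.2295] 12.35
0.032 False [0.5733 0.1419 0.1135] [-1.2417  4.1716  8.7904] 13.05
0.07 False [0.5807 0.105  0.1135] [-0.9389  5.4511  9.1636] 14.15
0.114 False [0.5893 0.0619 0.1135] [-1.458   6.4269  9.3362] 15.4
```

```bash
python3 - <<'E'
from h import *
import pickle
np.set_printoptions(precision=4,suppress=True)
C=pickle.load(open("cams.pkl","rb"))
s=robot.get_state();p=s["ee_pos"]
robot.move_linear(np.r_[p[:2],.19],.12,rot(.195)); 
C["w7"]=shot("wrist","w7")[0]; C["s7"]=shot("scene","s7")[0]; s=robot.get_state();print(s["ee_pos"],s["force"],s["opening"],s["time"])
pickle.dump(C,open("cams.pkl","wb"))
m=np.hstack([cv2.resize(cv2.imread("pics/w7.png"),(400,300)),cv2.resize(cv2.imread("pics/s7.png")[180:405,270:570],(400,300))]);cv2.imwrite("pics/m4.png",m)
E
```

```text
[0.5888 0.0618 0.189 ] [-0.8189  0.8161 -0.0242] 0.023703633863044728 16.3417
```

View pics/m4.png

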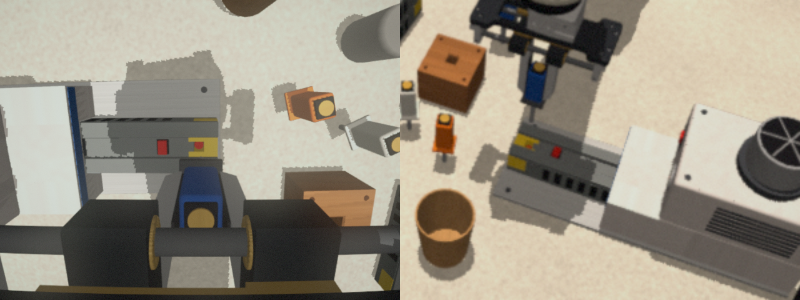

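The cartridge slid nearly fully out: nose at the shelf end, rear just at the mouth. The tool is still upright in the grip, cap at wrist (322,350). I'll return the tool, then look at the cartridge from two places.

```bash
python3 - <<'E'
from h import *
import pickle
np.set_printoptions(precision=4,suppress=True)
C=pickle.load(open("cams.pkl","rb"))
T=np.array([.5349,-.1096]);R=rot(.13)
robot.move_ptp(np.r_[T,.19],R); robot.pause(.15)
f0=robot.get_state()["force"]
h=robot.move_linear(np.r_[T,.108],.12,R,threshold=8); s=robot.get_state(); print(h,s["ee_pos"],s["force"])
if not h:
    h=robot.move_linear(np.r_[T,.099],.02,R,threshold=3); s=robot.get_state(); print(h,s["ee_pos"],s["force"])
    if s["ee_pos"][2]<.106:
        robot.gripper_to(.06); robot.move_linear(np.r_[T,.20],.2); print(robot.get_state()["time"])
        for n,p in [("w8",(.58,.0,.27)),("w9",(.58,.13,.27))]:
            robot.move_ptp(np.array(p),rot(.195)); robot.pause(.15); C[n]=shot("wrist",n)[0]
        pickle.dump(C,open("cams.pkl","wb")); robot.gripper_to(.094)
        m=np.hstack([cv2.resize(cv2.imread(f"pics/{n}.png"),(400,300)) for n in("w8","w9")]);cv2.imwrite("pics/m5.png",m)
print(robot.get_state()["time"])
E
```

```text
False [ 0.5353 -0.1095  0.1086] [ 0.3506 -0.846  -0.7787]
True [ 0.5354 -0.1097  0.1026] [ 1.1331 -0.1897  2.5615]
19.8083
22.1
```

View pics/m5.png

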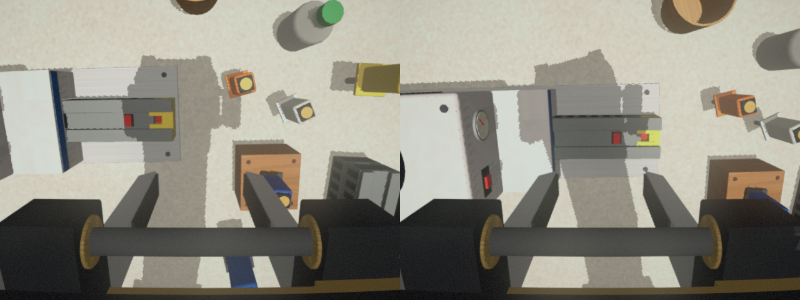

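Tool stands in the block (w8, near (440,320)), and the cartridge lies on the shelf with button and tooth visible in both views. Measuring its pose.

```bash
python3 - <<'E'
from m import *
np.set_printoptions(precision=4,suppress=True)
S=1.6
def r(cx,cy,w=16): return tuple(int(v) for v in(cx*S-w,cy*S-12,cx*S+w,cy*S+12))
P={}
for nm,a,b in [("tooth",(128,120),(216,138)),("btn",(158,120),(244.5,138))]:
    w=14
    pa,pb=cen(red("w8",r(*a,w))),cen(red("w9",r(*b,w))); P[nm]=tri([(C["w8"],pa),(C["w9"],pb)]); print(nm,pa,pb,P[nm])
    z=.044 if nm=="tooth" else .034
    print(plane(C["w8"],[pa],z),plane(C["w9"],[pb],z))
d=P["btn"][0]-P["tooth"][0]; print("yaw",np.degrees(np.arctan2(d[1],d[0])),np.linalg.norm(d[:2]))
# outline by hand-free edges: gray rect in w8 groove lines -> yellow rect front
for n,roi in [("w8",(225,165,285,220)),("w9",(385,195,430,245))]:
    y=big(mask(n,(18,90,60),(36,255,255),roi)); print(n,"yellow",plane(C[n],cv2.boxPoints(cv2.minAreaRect(y)),.044))
# rear-left/right corners visually in crops
crop=lambda n,x0,y0,x1,y1,W,H: cv2.resize(cv2.imread(f"pics/{n}.png")[y0:y1,x0:x1],(W,H),interpolation=cv2.INTER_CUBIC)
cv2.imwrite("pics/m6.png",np.vstack([crop("w8",80,130,300,250,660,360),crop("w9",230,175,430,255,600,240)[:, :600] if 0 else crop("w9",225,175,445,255,660,240)]))
E
```

```text
tooth (204.52673796791444, 192.45989304812835) (346.05771144278606, 220.636815920398) (array([0.58  , 0.106 , 0.0485]), [9.385607606866968e-05, 9.385607606870672e-05])
[[0.5792 0.1071 0.044 ]] [[0.5794 0.1055 0.044 ]]
btn (253.06401766004413, 190.4194260485651) (390.2237762237762, 218.27972027972027) (array([0.5884, 0.0649, 0.0375]), [2.9180662096117104e-05, 2.9180662096142935e-05])
[[0.5879 0.0654 0.034 ]] [[0.5878 0.0643 0.034 ]]
yaw -78.51186284855336 0.04185956672607284
w8 yellow [[0.6074 0.0813 0.044 ]
 [0.6161 0.0458 0.044 ]
 [0.5685 0.0351 0.044 ]
 [0.5594 0.0715 0.044 ]]
w9 yellow [[0.5977 0.0731 0.044 ]
 [0.603  0.0461 0.044 ]
 [0.5803 0.0405 0.044 ]
 [0.5749 0.0678 0.044 ]]
```

View pics/m6.png

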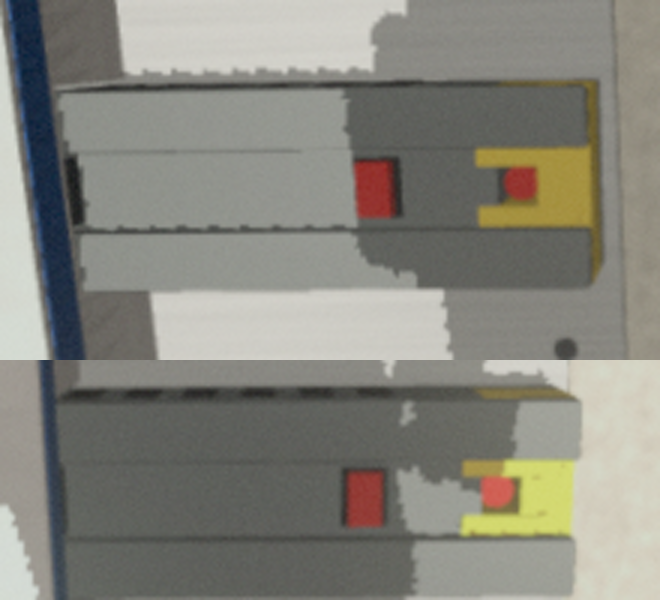

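Button and tooth agree on a cartridge centre of about (0.576, 0.122) with the nose at -78.7°. The rear is still about 6 mm inside the mouth, so I'll grip across the width, slide it clear, lift, and carry it over the column.

```bash
python3 - <<'E'
from h import *
import pickle
np.set_printoptions(precision=4,suppress=True)
C=pickle.load(open("cams.pkl","rb"))
c=np.array([.5762,.122]);ps=np.radians(-78.7);R=rot(ps);d=np.array([np.cos(ps),np.sin(ps)])
Rp=rot(np.radians(8.67))
print(robot.ik(np.r_[c,.15],R),robot.ik(np.array([.505,-.268,.2]),Rp))
robot.move_ptp(np.r_[c,.16],R); robot.pause(.1)
h=robot.move_linear(np.r_[c,.033],.12,R,threshold=10); s=robot.get_state(); print(h,s["ee_pos"],s["force"],s["opening"])
if not h:
    robot.gripper_to(.05); s=robot.get_state(); print("grip",s["opening"],s["grasp_force"],s["force"])
    h=robot.move_linear(np.r_[c+d*.018,.0332],.06,R,threshold=25); print(h,robot.get_state()["force"])
    robot.move_linear(np.r_[c+d*.018,.21],.2,R); s=robot.get_state(); print("lift",s["opening"],s["force"],s["time"])
    robot.move_ptp(np.array([.5051,-.2684,.2]),Rp); robot.pause(.3)
    C["w10"]=shot("wrist","w10")[0];C["s10"]=shot("scene","s10")[0];pickle.dump(C,open("cams.pkl","wb"))
    s=robot.get_state(); print(s["ee_pos"],s["opening"],s["force"],s["moment"],s["time"])
    m=np.hstack([cv2.resize(cv2.imread("pics/w10.png"),(400,300)),cv2.resize(cv2.imread("pics/s10.png")[60:285,160:460],(400,300))]);cv2.imwrite("pics/m7.png",m)
E
```

```text
[-0.9166  0.5951  0.8994  1.7971 -0.5421  1.0174 -2.7483] [ 0.755   0.3745 -0.402   1.7639  0.1671  1.0367 -1.1268]
False [0.5766 0.1221 0.0337] [0.1625 0.0264 1.0043] 0.09404251602344381
grip 0.05977996589879324 29.999357610940933 [-1.8051 -0.9414  2.1986]
False [-0.6139 -1.0047 -2.3291]
lift 0.05975355750706335 [ 0.1259  0.5744 -4.1766] 27.1583
[ 0.5052 -0.2683  0.2   ] 0.05979040315220506 [ 0.1009  0.8857 -4.4449] [ 0.0436  0.0424 -0.0138] 29.4083
```

View pics/m7.png

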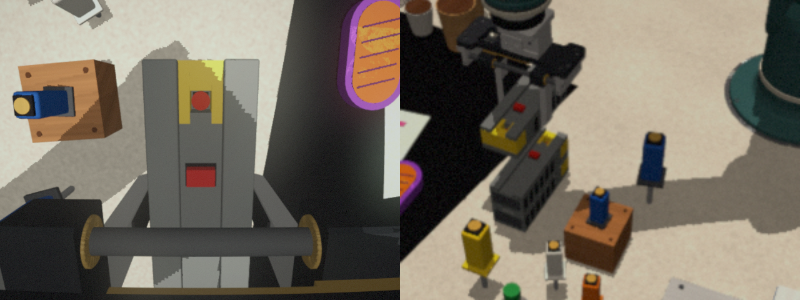

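The cartridge is held level over the column, nose edge at wrist (227..413, 95), tooth at (320,282). I'll check its offset along the grip, then lower it.

```bash
cat > off.py <<'E'
from m import *
np.set_printoptions(precision=4,suppress=True)
p=np.array([.5052,-.2683,.2]);a=np.radians(8.67);ux=np.array([np.cos(a),np.sin(a)]);uy=np.array([np.sin(a),-np.cos(a)])
def rel(px,z): q=plane(C["w10"],[px],z)[0,:2]-p[:2]; return np.array([q@ux,q@uy])
b=cen(red("w10",(300,145,340,178)));t=cen(red("w10",(290,260,350,302)))
print("btn(58)",rel(b,.201),"tooth(16.3)",rel(t,.214),"edge(80,-+30)",rel((227,95),.219),rel((413,93),.219))
E
python3 off.py
```

```text
btn(58) [ 0.0603 -0.001 ] tooth(16.3) [ 0.0177 -0.0009] edge(80,-+30) [ 0.0819 -0.0308] [0.0826 0.0282]
```

```bash
python3 - <<'E'
from h import *
import pickle
np.set_printoptions(precision=4,suppress=True)
C=pickle.load(open("cams.pkl","rb"))
R=rot(np.radians(8.67));q=np.array([.5035,-.2695])
robot.move_linear(np.r_[q,.2],.1,R); h=robot.move_linear(np.r_[q,.125],.1,R,threshold=10); print(h); robot.pause(.2)
h=robot.move_linear(np.r_[q,.110],.015,R,threshold=3); s=robot.get_state(); print(h,s["ee_pos"],s["force"],s["time"])
if h and s["ee_pos"][2]<.118:
    robot.gripper_to(.08); robot.move_linear(np.r_[q,.28],.2,R)
    robot.pause(.2)
    C["w11"]=shot("wrist","w11")[0]
    robot.move_ptp(np.array([.50,-.12,.30]),R); robot.pause(.2)
    C["w12"]=shot("wrist","w12")[0];C["s12"]=shot("scene","s12")[0];pickle.dump(C,open("cams.pkl","wb"))
    print(robot.get_state()["time"])
    cr=lambda n,x0,y0,x1,y1:cv2.resize(cv2.imread(f"pics/{n}.png")[y0:y1,x0:x1],(400,300),interpolation=cv2.INTER_CUBIC)
    m=np.vstack([np.hstack([cr("w11",0,0,640,480),cr("w12",0,0,640,480)]),np.hstack([cr("s12",200,130,360,250),cr("s12",0,0,640,480)])]);cv2.imwrite("pics/m8.png",m)
E
```

```text
False
True [ 0.5034 -0.2695  0.113 ] [-1.3893  0.8066  7.6986] 31.5167
34.2417
```

View pics/m8.png

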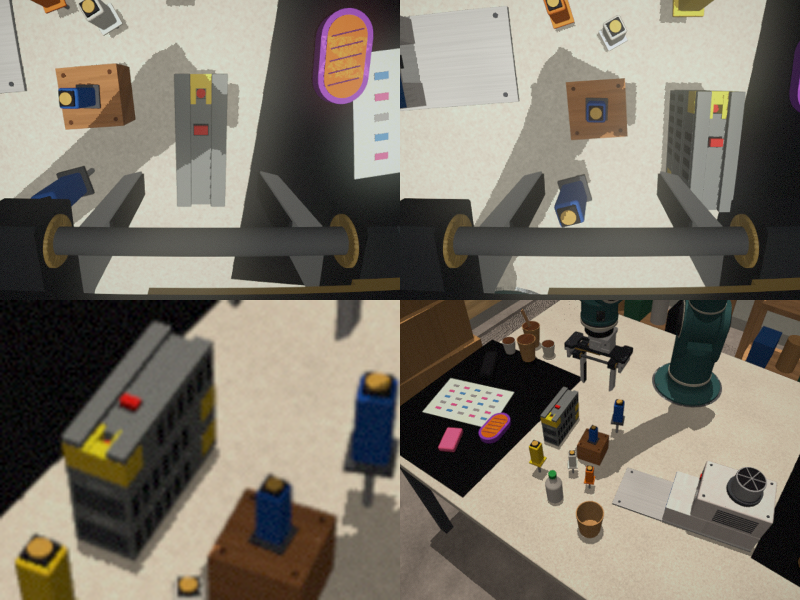

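The pictures show three cartridges stacked with flush sides, and the tool in its block. I'll do a numeric check of the top cartridge against the column.

```bash
python3 - <<'E'
from m import *
np.set_printoptions(precision=4,suppress=True)
S=1.6
def r(cx,cy,w=14,h=10): return tuple(int(v) for v in(cx*S-w,cy*S-h,cx*S+w,cy*S+h))
P={}
for nm,a,b in [("tooth",(201,130),(715,142)),("btn",(201,95),(719,110))]:
    b=(b[0]-400,b[1])
    P[nm],e=tri([(C["w11"],cen(red("w11",r(*a)))),(C["w12"],cen(red("w12",r(*b))))]); print(nm,P[nm],e)
d=(P["btn"]-P["tooth"])[:2]; y=np.arctan2(d[1],d[0]); print("yaw",np.degrees(y)); u=np.array([np.cos(np.radians(8.67)),np.sin(np.radians(8.67))])
print("centre",P["btn"][:2]-.058*u,P["tooth"][:2]-.0163*u)
q=np.array([(174,74),(226,74),(227,206),(179,206)])*1.6; Q=plane(C["w11"],q,.132); print(Q.mean(0))
cap=[cen(big(mask(n,(12,80,70),(30,255,255),roi))) for n,roi in [("w11",(85,140,120,175)),("w12",(300,165,335,200))]]
print("cap",tri([(C["w11"],cap[0]),(C["w12"],cap[1])]))
E
```

```text
tooth [ 0.5215 -0.2658  0.1301] [0.00011376202097077988, 0.00011376202097069137]
btn [ 0.5631 -0.2594  0.1194] [8.452850282928391e-05, 8.452850282910251e-05]
yaw 8.796670856144981
centre [ 0.5057 -0.2681] [ 0.5054 -0.2683]
[ 0.5057 -0.2693  0.132 ]
cap (array([ 0.5353, -0.1089,  0.1368]), [6.308718016080986e-05, 6.308718016089116e-05])
```

The top cartridge is within 1 mm and 0.2° of the column, and the tool is fully seated with its cap at 0.1368 m. Handing in.

```bash
python3 -c "
from rig import robot
print(robot.sign_off(), robot.get_state()['time'])"
```

```text
the job is handed in; nothing more can be done
the job is handed in; nothing more can be done
```

I pressed the catch onto its stop and held it while I pushed the cartridge out. The tool is back in its block, the freed cartridge is on the column (within 1 mm and 0.2° by camera), and I handed the job in at about 34 s of the 58 s allowed.

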